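# Slide the two display cards under their sprung bar clips

### The job

Load the two wooden display cards, plain end first, into their clip holders: the wide card into the wide holder and the narrow card into the narrow one. Set the salve tin that stands on the wide card aside, upright on the dresser top, and push each card flat along its holder's deck so that its own edge lifts the sprung clip, until it is fully home against the stop. Do not touch the clips with the gripper, and leave the other things where they stand.

Things in the scene. Friction and masses are not known exactly. Their poses are not given: they have to be found in the camera images.
- wide_holder: fixed holder for the wide card: flat lacquered board (slippery), 200 long (its x, -105 to +95), 81 wide, top (deck) 12 above the dresser, origin on its underside, z up. A card slides in along +x between guide rails 5 high, 69 apart, from x = -9 to the stop block (10 high), mouths flared wider from x = -21 to -9; the deck from x = -105 to -21 is open. Home card: centre at x = +27, y = 0.
- narrow_holder: fixed holder for the narrow card: flat lacquered board (slippery), 200 long (its x, -105 to +95), 61 wide, top (deck) 12 above the dresser, origin on its underside, z up. A card slides in along +x between guide rails 5 high, 49 apart, from x = -9 to the stop block (10 high), mouths flared wider from x = -21 to -9; the deck from x = -105 to -21 is open. Home card: centre at x = +27, y = 0.
- wide_holder_stop (a point): point on that holder's deck in mid lane where the stop's face stands (holder x = +75, axes as the holder's). A home card's far edge is here; its near edge, 96 back, sticks 12 out of the straight rails. The clip and its hinge stand over the stop, up to 35 above the dresser.
- narrow_holder_stop (a point): point on that holder's deck in mid lane where the stop's face stands (holder x = +75, axes as the holder's). A home card's far edge is here; its near edge, 96 back, sticks 12 out of the straight rails. The clip and its hinge stand over the stop, up to 35 above the dresser.
- wide_holder_clip (a joint): that holder's sprung clip, rad: 0 shut, grows as it lifts to 0.6; about 0.09 with a card in. Brass bar 55 wide, hinged at holder x = +85, 28 above the dresser; presses at x = +35 with 3 to 4 N (gap 1.5 shut). Its lip turns up at 24 degrees to x = +14, underside about 10 above the deck: a card's edge pushed along the deck rides under it (push of 4 to 12 N).
- narrow_holder_clip (a joint): that holder's sprung clip, rad: 0 shut, grows as it lifts to 0.6; about 0.09 with a card in. Brass bar 35 wide, hinged at holder x = +85, 28 above the dresser; presses at x = +35 with 3 to 4 N (gap 1.5 shut). Its lip turns up at 24 degrees to x = +14, underside about 10 above the deck: a card's edge pushed along the deck rides under it (push of 4 to 12 N).
- wide_card: loose stiff wooden card 96 (its x) by 64 (its y) by 6 thick, with a raised thumb bar (8 long in x, full width, top 15 above the underside) along its -x end; the plain +x end goes in first, the thumb bar is what one pushes; origin at the centre of the underside; about 60 g; the salve tin stands on it at the start
- narrow_card: loose stiff wooden card 96 (its x) by 44 (its y) by 6 thick, with a raised thumb bar (8 long in x, full width, top 15 above the underside) along its -x end; the plain +x end goes in first, the thumb bar is what one pushes; origin at the centre of the underside; about 60 g
- tin: round salve tin, 53 diameter, 22 high, standing on the wide card near its middle; origin at the centre of its underside, z up; about 60 g
- bell: bystander, loose: counter bell, 71 diameter, 62 high, origin at the centre of its underside
- deck_box: bystander, loose: flat card-deck box 101 (x) by 71 (y) by 22 high, origin at the centre of its underside
- crystal_a: bystander, loose: pointed crystal standing upright, 31 by 27 by 70 high, origin at the centre of its underside
- crystal_b: bystander, loose: pointed crystal standing upright, 34 by 30 by 74 high, origin at the centre of its underside
- tealight: bystander, loose: tea light, 40 diameter, 21 high, origin at the centre of its underside
- bundle: bystander, loose: tied herb bundle lying flat, 30 (x) by 131 (y) by 20 high, origin at the centre of its underside
- dish: bystander, loose: round stone dish of pebbles, 72 diameter, 26 high, origin at the centre of its underside
- spare_tin: bystander, loose: a second salve tin standing alone near the front edge, 53 diameter, 22 high, origin at the centre of its underside
- oil_bottle: bystander, fixed: dropper bottle, 45 diameter, 160 high, origin at the centre of its underside
- jar: bystander, fixed: candle jar, 57 diameter, 87 high, origin at the centre of its underside
Things that resemble listed ones, but are neither listed nor needed, are in the scene too. Leave any yellow look-alike of the tin alone.

How it is judged (in metres and radians):
On the way, in this order (a step that is already met when the one before it is completed fails the run):
1. one of the cards is fully home under its clip (((x of wide_card in the frame of wide_holder between 0.022 and 0.031 m and y of wide_card in the frame of wide_holder between -0.006 and 0.006 m and z of wide_card in the frame of wide_holder between 0.009 and 0.021 m and angle between the x axis of wide_card and the x axis of wide_holder, either way round below 0.1 rad and angle between the z axis of wide_card and the z axis of wide_holder, either way round below 0.06 rad and value of joint wide_holder_clip between 0.05 and 0.16 rad) or (x of narrow_card in the frame of narrow_holder between 0.022 and 0.031 m and y of narrow_card in the frame of narrow_holder between -0.006 and 0.006 m and z of narrow_card in the frame of narrow_holder between 0.009 and 0.021 m and angle between the x axis of narrow_card and the x axis of narrow_holder, either way round below 0.1 rad and angle between the z axis of narrow_card and the z axis of narrow_holder, either way round below 0.06 rad and value of joint narrow_holder_clip between 0.05 and 0.16 rad))), for 0.2 s.
2. both cards are fully home under their clips (x of wide_card in the frame of wide_holder between 0.022 and 0.031 m and y of wide_card in the frame of wide_holder between -0.006 and 0.006 m and z of wide_card in the frame of wide_holder between 0.009 and 0.021 m and angle between the x axis of wide_card and the x axis of wide_holder, either way round below 0.1 rad and angle between the z axis of wide_card and the z axis of wide_holder, either way round below 0.06 rad and value of joint wide_holder_clip between 0.05 and 0.16 rad and x of narrow_card in the frame of narrow_holder between 0.022 and 0.031 m and y of narrow_card in the frame of narrow_holder between -0.006 and 0.006 m and z of narrow_card in the frame of narrow_holder between 0.009 and 0.021 m and angle between the x axis of narrow_card and the x axis of narrow_holder, either way round below 0.1 rad and angle between the z axis of narrow_card and the z axis of narrow_holder, either way round below 0.06 rad and value of joint narrow_holder_clip between 0.05 and 0.16 rad), for 0.2 s.
At the end, for the whole second after the job is handed in: Each card flat in its own holder, far edge within 5 mm of the stop, middle within 6 mm of the lane's centre line, within 0.1 rad of it, clip resting on it (0.05 to 0.16 rad); tin upright within 0.1 rad, underside within 4 mm of the dresser top; cards and tin let go, at rest (all of step 2 and angle between tin's own z axis and vertical below 0.1 rad and height (world z) of tin between -0.004 and 0.004 m and linear speed of each of wide_card, narrow_card, tin below 0.02 m/s and contact force between the fingers and wide_card below 0.3 N and contact force between the fingers and narrow_card below 0.3 N and contact force between the fingers and tin below 0.3 N); the robot touches nothing.
It fails at once if the robot touches a clip (over 1 N) ((contact force between wide_holder_clip and the fingers above 1 N or contact force between wide_holder_clip and the arm above 1 N) or (contact force between narrow_holder_clip and the fingers above 1 N or contact force between narrow_holder_clip and the arm above 1 N)).
It fails at once if a loose bystander is moved more than 30 mm (distance of any of bell, deck_box, crystal_a, crystal_b, tealight, bundle, dish, spare_tin from where it was at the start of the episode above 0.03 m).
It fails at once if a crystal is knocked over (angle between any of crystal_a, crystal_b's own z axis and vertical above 0.5 rad).
It also fails if it takes over 72 s, if anything falls off the work surface, if the arm or the gripper's body presses on something with over 40 N, if the wrist force passes 120 N, or if a joint passes its speed limit or range.

### The arm

A 6-joint arm with a two-finger parallel gripper is mounted at the origin on a cart in front of the work surface, level with it; the furniture and walls round the work are solid. World frame = base frame: x ahead of the robot, y to its left, z up, the work surface at z = 0. Lengths are in m, angles in degrees, forces in N, time in s.
With the tool pointing down it reaches from about 0.325 to 0.775 m from the base axis. Payload 5.5 kg.
Tool frame: the origin (TCP) lies at the centre of the arm's flange, where the gripper is bolted on; the fingertips stand 182 mm ahead of it and the grasp point (between the pads) lies 163 mm ahead of it; z points along the fingers, y is the direction in which the jaws open and shut (so a half turn about z gives the same grasp; the last joint's range is limited). The gripper opens to 88 mm and grips with 3 to 60 N. Pads are 20 mm wide; open, the fingers measure 115 mm over their backs; the gripper's body (75 mm by 178 mm) begins 61 mm behind the grasp point.
Start: joints at [-69.196, 5.22, 70.514, -0, 104.267, -3.249], TCP at [0.245, -0.548, 0.405] pointing down, gripper open.
Joint ranges: [-164.24, 164.24], [-49.07, 125.15], [9.68, 141.18], [-86.29, 266.29], [3.28, 154.24], [-151.56, 151.56]. Speed limits (degrees/s): [147.25, 147.25, 172.46, 180, 180, 180].

### API

Orientations are given as [roll, pitch, yaw] about the fixed x, y, z axes, in that order (R = Rz(yaw) Ry(pitch) Rx(roll)).
In Python, from station import r gives the robot as it stands. The module is installed in compiled form; this text tells all that it offers. Calls block until the motion is done:
- r.reach(position, orientation): joint-space move of the TCP to a pose.
- r.servo_line(position, rotation=None, speed=0.15): straight line of the TCP; rotation=None keeps the orientation; speed is the mean speed in m/s.
- r.move_joints(angles): joint-space move.
- r.let_go() and r.grab(squeeze=None): open the fingers fully, or close them until they stop; squeeze is the grip in N (None keeps the last).
- r.wait(seconds).
- r.inverse_kinematics(position, orientation): joint angles nearest the present ones, or None.
- r.sense(): the state.
- r.snapshot(name): name is "scene" or "top" or "wrist"; returns a dict with "frame" (480x640x3 uint8, red, green, blue), "fx", "fy", "cx", "cy" (pixels), "dist_coeffs" ([k1, k2, p1, p2, k3] as OpenCV has them; the pictures are not rectified), "R" (3x3) and "t" (3): a world point X has camera coordinates R X + t. Camera axes: x right, y down, z forward; pixel columns grow to the right and rows downward; lengths in m; the calibration is good to about 2 mm. A picture is of the moment at which its call begins. There is no depth.
A pose or a line that the arm cannot do raises r.IKError and nothing moves.
- r.hand_in(): hands the job in, once; it reports no verdict.
The state is a dict: "clock": time; "joints": joint angles; "joint_vel": joint speeds; "joint_torque": joint torques, N m; "tcp_pos": TCP position; "orientation": TCP orientation; "contact_force": force on the tool from outside, world axes, zero at the start; "torque": the same for the moment, N m; "opening": finger opening in m.
Only numpy, scipy, OpenCV 4.12 (cv2) and the standard library are available. Lean on these libraries where they do the work, as an engineer would, in place of code of your own. Each camera call takes 0.05 s, during which the arm holds its last target.

## Working session

There is one attempt and no reset: what is moved stays moved. The work goes in short steps, each a Python script; the robot and the scene stay as the last script left them, time stands still between calls to the robot, and variables do not carry over. Pictures are saved under pics/ and viewed, and the job is handed in when it is done.

```bash
mkdir -p pics; ls; python3 - <<'E'
from station import r
import cv2
for n in ("scene","top","wrist"):
    s=r.snapshot(n); cv2.imwrite(f"pics/{n}0.png",s["frame"][:,:,::-1]); print(n,s["fx"],s["cx"],s["cy"],s["dist_coeffs"],s["R"],s["t"])
print(r.sense())
E
```

```text
pics
scene 577.6226662126622 323.4955530744351 240.72652844505512 [-0.04752628  0.          0.          0.          0.        ] [[-9.77931748e-01 -2.08924461e-01  2.54969094e-04]
 [-9.35382902e-02  4.36741296e-01 -8.94710919e-01]
 [ 1.86815641e-01 -8.74990063e-01 -4.46645616e-01]] [0.46386996 0.10873008 1.28907488]
top 448.28932217784273 317.7770943086087 238.295255632187 [-0.0447505  0.         0.         0.         0.       ] [[-0.01734664 -0.99978717 -0.01116751]
 [-0.99113209  0.01866601 -0.13156273]
 [ 0.13174319  0.00878631 -0.99124494]] [-0.01909799  0.52498176  1.08111327]
wrist 341.19645687253353 321.14219293663024 236.8576897338789 [-0.02942247  0.          0.          0.          0.        ] [[ 0.40691756 -0.91346403 -0.00125361]
 [-0.88373999 -0.39402301  0.25248663]
 [-0.2311314  -0.10163337 -0.96759957]] [-0.60020107 -0.03026912  0.38936872]
{'clock': 0.15, 'joints': array([-6.91953857e+01,  5.25439324e+00,  7.05650533e+01,  9.64707522e-04,
        1.04266125e+02, -3.25027806e+00]), 'joint_vel': array([-0.06734581, -0.12572   , -0.12568745,  0.04427152,  0.07263618,
       -0.01301787]), 'joint_torque': array([ 1.65942070e-03, -4.47044742e+01, -4.06907809e+01,  6.98322128e-02,
        2.73975986e-02, -1.15444086e-04]), 'tcp_pos': array([ 0.24457254, -0.5479524 ,  0.40376357]), 'orientation': array([-1.79914619e+02, -5.78551844e-03,  2.40551251e+01]), 'contact_force': array([ 0.29542519, -0.77049416, -0.0552087 ]), 'torque': array([-0.04891324,  0.0204586 ,  0.0140704 ]), 'opening': 0.08793396309638556}
```

View pics/top0.png

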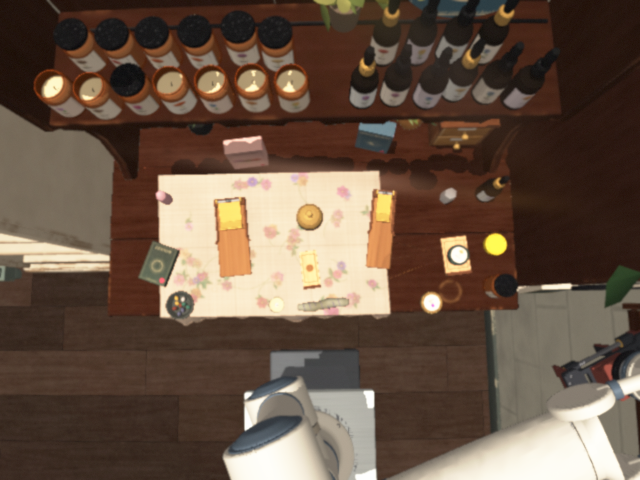

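View pics/scene0.png

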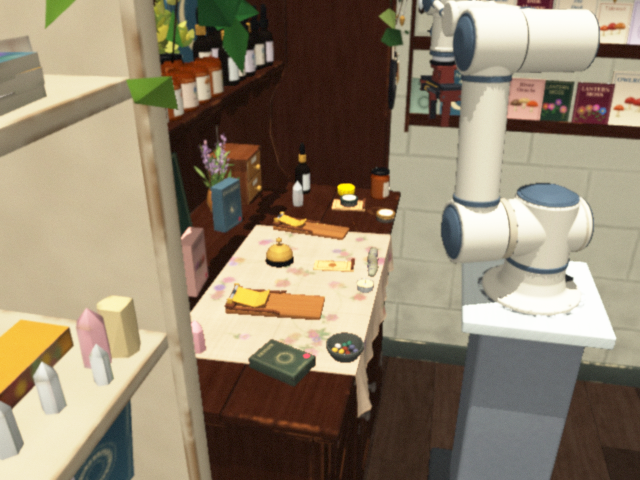

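View pics/wrist0.png

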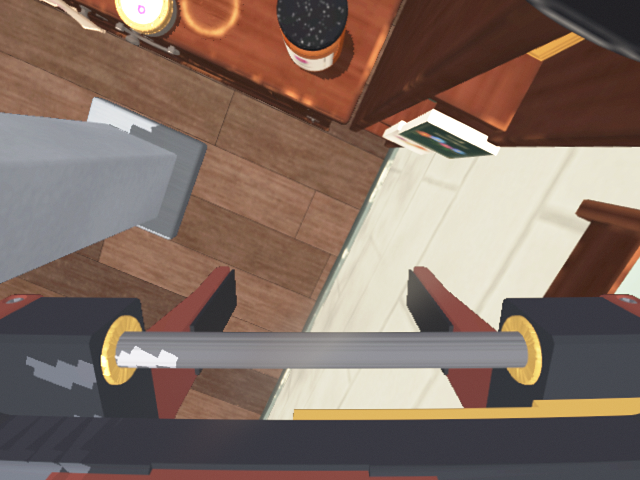

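The top view shows the wide holder at about (232,237) and the narrow holder at (381,229). The wide card with the tin is at (456,254) and the narrow card at (310,268). The yellow look-alike is at (495,244), the bell at (309,216), the bundle at (323,304), the tealight at (431,302) and the spare tin at (277,304). I'll enlarge it next.

```bash
cat > h.py <<'E'
import numpy as np, cv2
from station import r
def K(s): return np.array([[s["fx"],0,s["cx"]],[0,s["fy"],s["cy"]],[0,0,1.]])
def ray(s,px,z):
    u=cv2.undistortPoints(np.array(px,float).reshape(-1,1,2),K(s),np.array(s["dist_coeffs"])).reshape(-1,2)
    d=np.c_[u,np.ones(len(u))]@s["R"]; c=-s["R"].T@s["t"]
    return c+d*((z-c[2])/d[:,2])[:,None]
def proj(s,X):
    return cv2.projectPoints(np.array(X,float).reshape(-1,1,3),cv2.Rodrigues(s["R"])[0],s["t"],K(s),np.array(s["dist_coeffs"]))[0].reshape(-1,2)
def save(s,name,crop=None,k=1):
    f=s["frame"][:,:,::-1]
    if crop: f=f[crop[1]:crop[3],crop[0]:crop[2]]
    cv2.imwrite(f"pics/{name}.png",cv2.resize(f,None,fx=k,fy=k,interpolation=cv2.INTER_CUBIC))
E
python3 - <<'E'
from h import *
s=r.snapshot("top")
save(s,"topA",(130,170,330,320),4); save(s,"topB",(330,170,530,320),4)
for n,p,z in [("wcard",(456,254),0.02),("tin",(458,255),0.028),("ncard",(310,268),.006),("wh near",(236,275),.012),("wh far",(231,199),.012),("nh near",(379,267),.012),("nh far",(383,192),.012),("bell",(309,216),.04),("tealight",(431,302),.02),("bundle",(323,304),.02)]:
    print(n,ray(s,p,z).round(3))
E
```

```text
wcard [[ 0.48  -0.375  0.02 ]]
tin [[ 0.477 -0.377  0.028]]
ncard [[ 0.453 -0.007  0.006]]
wh near [[0.438 0.179 0.012]]
wh far [[0.634 0.194 0.012]]
nh near [[ 0.452 -0.181  0.012]]
nh far [[ 0.645 -0.198  0.012]]
bell [[ 0.58  -0.008  0.04 ]]
tealight [[ 0.362 -0.306  0.02 ]]
bundle [[ 0.362 -0.039  0.02 ]]
```

View pics/topA.png

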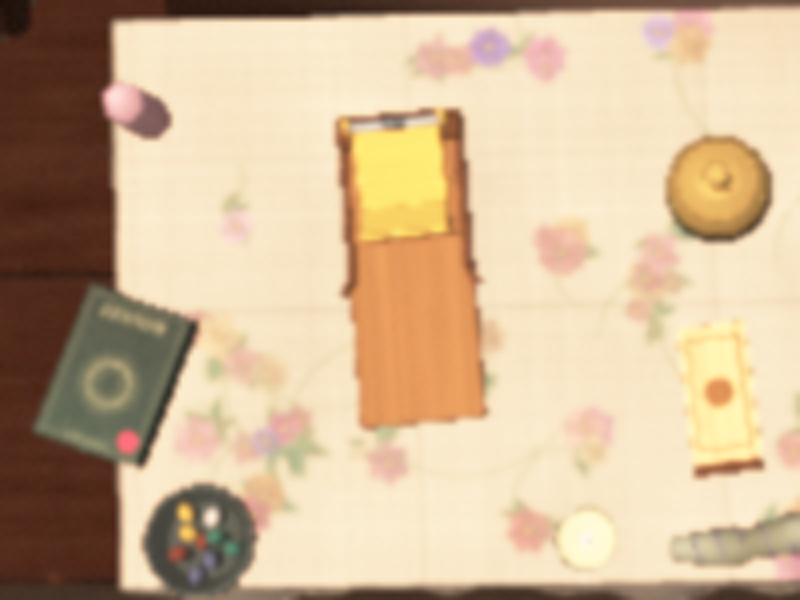

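View pics/topB.png

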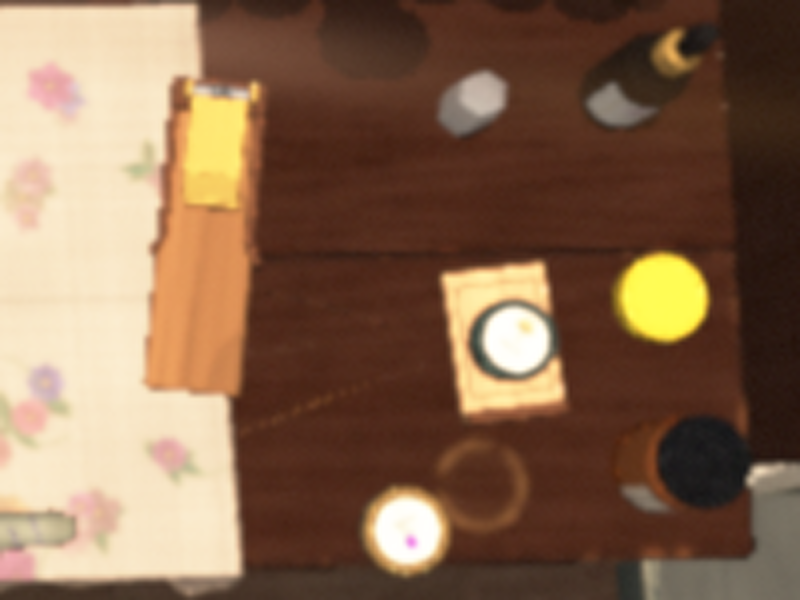

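```bash
python3 - <<'E'
from h import *
s=r.snapshot("wrist"); st=r.sense()
from scipy.spatial.transform import Rotation as Ro
T=Ro.from_euler("xyz",st["orientation"],degrees=True).as_matrix()
c=-s["R"].T@s["t"]; print("cam in tool",T.T@(c-st["tcp_pos"]), "axis in tool",T.T@s["R"][2], T.T@s["R"][0])
for q in ([.40,-.30,.36],[.40,.0,.36],[.40,.15,.36]):
  for yaw in (0,180): print(q,yaw,r.inverse_kinematics(q,[180,0,yaw]))
s=r.snapshot("top")
for n,p,z in [("crystal_a?",(441,203),0),("oil",(482,196),0),("jar",(489,289),0),("yellow",(495,244),.022),("crystal pink",(169,201),0),("deckbox",(160,263),.022)]: print(n,ray(s,p,z).round(3))
E
```

```text
cam in tool [0.06859084 0.00070541 0.02015667] axis in tool [-2.52573453e-01 -4.57871584e-05  9.67577722e-01] [-7.31840964e-04  9.99999722e-01 -1.43716055e-04]
[0.4, -0.3, 0.36] 0 [-4.07690195e+01 -1.05136720e+01  9.02867682e+01 -2.54444375e-14
  1.00226904e+02  4.92309805e+01]
[0.4, -0.3, 0.36] 180 [ -40.76901952  -10.51367198   90.28676819    0.          100.22690379
 -130.76901952]
[0.4, 0.0, 0.36] 0 [-4.87602487e+00 -2.66414135e+01  1.03045571e+02 -2.54444375e-14
  1.03595843e+02  8.51239751e+01]
[0.4, 0.0, 0.36] 180 [ -4.87602487 -26.64141353 103.04557093   0.         103.5958426
 -94.87602487]
[0.4, 0.15, 0.36] 0 [ 1.59911620e+01 -2.21439557e+01  9.97705716e+01 -2.54444375e-14
  1.02373384e+02  1.05991162e+02]
[0.4, 0.15, 0.36] 180 [ 15.991162   -22.14395567  99.77057161   0.         102.37338405
 -74.008838  ]
crystal_a? [[ 0.616 -0.35   0.   ]]
oil [[ 0.632 -0.458  0.   ]]
jar [[ 0.391 -0.46   0.   ]]
yellow [[ 0.503 -0.475  0.022]]
crystal pink [[0.635 0.36  0.   ]]
deckbox [[0.471 0.371 0.022]]
```

```bash
python3 - <<'E'
from h import *
import pickle
r.reach([.41,-.28,.38],[180,0,0]); s=r.snapshot("wrist"); save(s,"w1",None,1.25); pickle.dump(s,open("w1.pkl","wb"))
print(r.sense()["clock"])
r.reach([.42,.09,.38],[180,0,0]); s=r.snapshot("wrist"); save(s,"w2",None,1.25); pickle.dump(s,open("w2.pkl","wb"))
print(r.sense()["clock"],r.sense()["contact_force"])
E
```

```text
1.55
2.9833 [0.40834443 0.04114001 0.66778349]
```

View pics/w1.png

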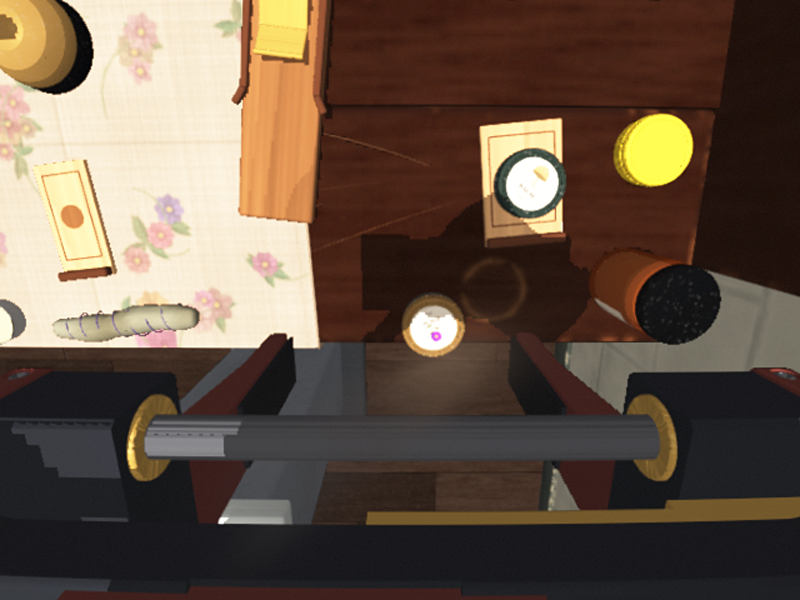

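View pics/w2.png

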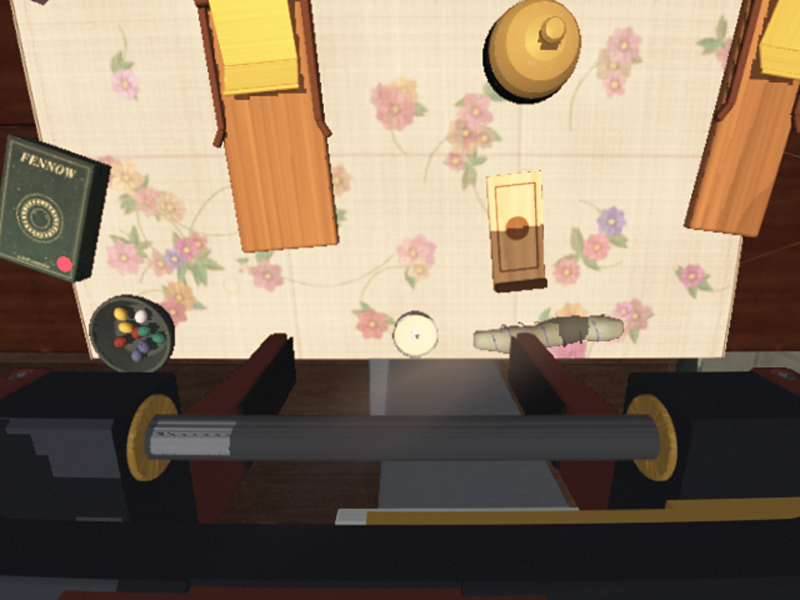

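The views are clear. In w1 (enlarged 1.25x) the wide card is at about (522,182), the tin at (530,183) and the narrow holder's near end at (240-313,214-221). In w2 the narrow card is at about (516,230) and the wide holder's near end at (242-338,250-243). I'll enlarge crops to get corners.

```bash
python3 - <<'E'
from h import *
import pickle
a=pickle.load(open("w1.pkl","rb"));b=pickle.load(open("w2.pkl","rb"))
save(a,"c1",(370,80,470,210),4.5);save(b,"c2",(370,120,470,250),4.5)
save(a,"c3",(180,0,280,190),3);save(b,"c4",(150,0,290,210),2.8)
E
cd pics; python3 -c "
import cv2,numpy as np
L=[cv2.imread(f'c{i}.png') for i in (1,2)];cv2.imwrite('c12.png',np.hstack(L)[:600,:800]if 0 else cv2.resize(np.hstack(L),(800,520)))
L=[cv2.resize(cv2.imread(f'c{i}.png'),(400,600)) for i in (3,4)];cv2.imwrite('c34.png',np.hstack(L))
"
```

```text
(no output)
```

View pics/c12.png

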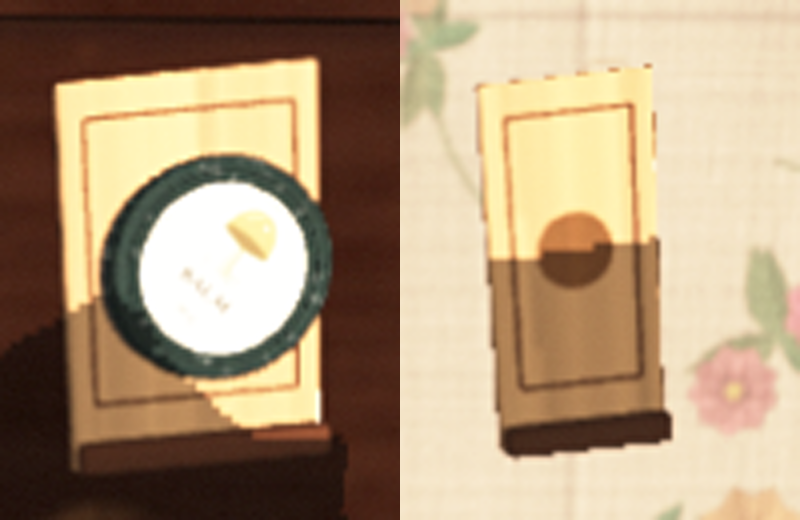

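View pics/c34.png

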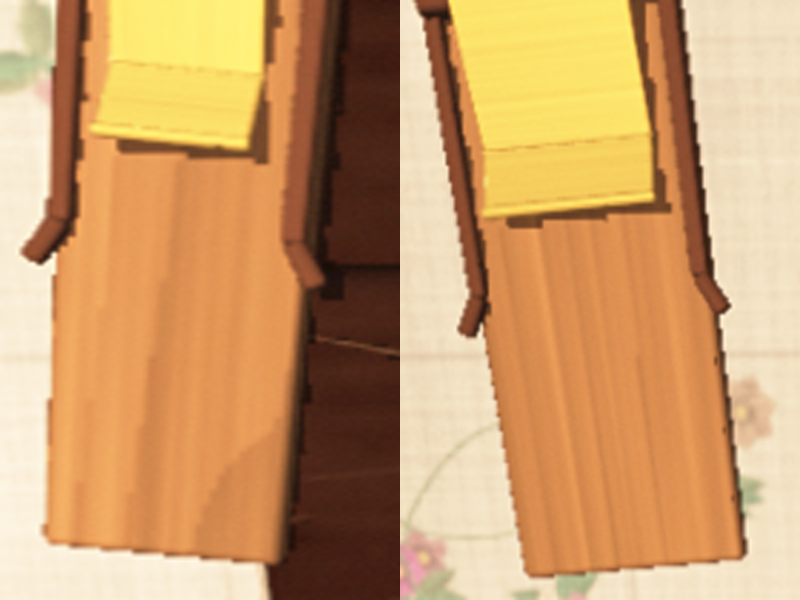

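```bash
python3 - <<'E'
from h import *
import pickle
a=pickle.load(open("w1.pkl","rb"));b=pickle.load(open("w2.pkl","rb"))
def P(s,o,k,pts,z): return ray(s,[(o[0]+(x+.5)/k[0]-.5,o[1]+(y+.5)/k[1]-.5) for x,y in pts],z)[:,:2]
A=lambda p,z:P(a,(370,80),(4,4),p,z); B=lambda p,z:P(b,(370,120),(4,4),p,z)
C=lambda p,z:P(a,(180,0),(4,3.158),p,z); D=lambda p,z:P(b,(150,0),(2.857,2.857),[(x,y) for x,y in p],z)
def ang(v): return np.degrees(np.arctan2(v[1],v[0]))
def rep(n,fl,fr,rl=None,rr=None):
    w=fl-fr; print(n,"w",np.linalg.norm(w).round(4),"yaw from front",ang(w)-90,"mid",((fl+fr)/2).round(4))
    if rl is not None:
        print("  rear w",np.linalg.norm(rl-rr).round(4),ang(rl-rr)-90,"mid",((rl+rr)/2).round(4),"len",np.linalg.norm((fl+fr-rl-rr)/2).round(4),"yaw",ang((fl+fr-rl-rr)/2))
f=A([(55,87),(318,60)],.006); q=A([(78,470),(345,447)],.015); rep("wide",*f,*q)
f=B([(78,88),(252,65)],.006); q=B([(107,457),(271,438)],.015); rep("narrow",*f,*q)
tp=A([(216,266)],.028); print("tin outer",tp, A([(102,270),(330,270)],.028), A([(216,152),(216,380)],.028))
n=C([(47,542),(280,563)],.012); print("nh near",n); rep("nh near",*n)
k=C([(75,215),(285,240)],.017); rep("nh knee",*k,*n)
n=D([(527-400,575),(743-400,555)],.012); rep("wh near",*n)
k=D([(475-400-0,295),(700-400,275)],.017); rep("wh knee",*k,*n)
t=r.snapshot("top"); T=lambda p,z:P(t,(330,170),(4,4),p,z); T2=lambda p,z:P(t,(130,170),(4,4),p,z)
n=T([(147,387),(240,394)],.012); k=T([(190,93),(248,97)],.028); rep("nh top",*k,*n)
n=T2([(361,427),(487,415)],.012); k=T2([(348,128),(440,122)],.028); rep("wh top",*k,*n)
E
```

```text
wide w 0.0645 yaw from front 5.867487422872102 mid [ 0.5264 -0.3745]
  rear w 0.068 5.006724085925981 mid [ 0.4334 -0.3846] len 0.0936 yaw 6.141851356576183
narrow w 0.0438 yaw from front 7.444403877417969 mid [ 0.4983 -0.0017]
  rear w 0.0429 6.718490660432579 mid [ 0.4048 -0.0116] len 0.094 yaw 5.989653301395834
tin outer [[ 0.48065431 -0.37849222]] [[ 0.47965219 -0.35150224]
 [ 0.47985608 -0.40573215]] [[ 0.50632887 -0.37670581]
 [ 0.4540099  -0.38038821]]
nh near [[ 0.4564641  -0.15065405]
 [ 0.44958546 -0.20928445]]
nh near w 0.059 yaw from front -6.691470149109989 mid [ 0.453 -0.18 ]
nh knee w 0.0492 yaw from front -8.491316348999689 mid [ 0.5482 -0.1919]
  rear w 0.059 -6.691470149109989 mid [ 0.453 -0.18 ] len 0.0959 yaw -7.130896167190179
wh near w 0.0786 yaw from front 5.043396518064128 mid [0.4404 0.1799]
wh knee w 0.0756 yaw from front 4.239909449562191 mid [0.5344 0.1884]
  rear w 0.0786 5.043396518064128 mid [0.4404 0.1799] len 0.0944 yaw 5.1829466355532645
nh top w 0.0368 yaw from front -5.1073324785985506 mid [ 0.6372 -0.1994]
  rear w 0.0586 -5.393071669888485 mid [ 0.4512 -0.1787] len 0.1871 yaw -6.377792310826679
wh top w 0.0588 yaw from front 2.5718544957812526 mid [0.6257 0.1978]
  rear w 0.08 4.466922844938821 mid [0.4384 0.1804] len 0.1881 yaw 5.291063803168884
```

```bash
cat >> h.py <<'E'
H={"n":(np.array([.5568,-.1921]),-6.7),"w":(np.array([.5446,.1895]),5.2)}
def hp(k,x,y=0):
    o,a=H[k]; a=np.radians(a); return o+np.array([np.cos(a)*x-np.sin(a)*y,np.sin(a)*x+np.cos(a)*y])
def pose(p,z): return [float(p[0]),float(p[1]),z]
E
python3 - <<'E'
from h import *
c=np.array([.4515,-.0067]); o=[180,0,6.3]
r.reach(pose(c,.26),o); r.servo_line(pose(c,.184),speed=.12)
r.grab(20); print(r.sense()["opening"],r.sense()["contact_force"],r.sense()["tcp_pos"])
r.servo_line(pose(c,.27),speed=.15); print(r.sense()["opening"],r.sense()["clock"])
r.reach(pose(hp("n",-.066),.27),[180,0,-6.7])
s=r.snapshot("wrist"); save(s,"w3",None,1.25); s=r.snapshot("scene");save(s,"s3",(200,180,400,330),4); print(r.sense()["tcp_pos"],r.sense()["clock"])
E
```

```text
0.04377846061046797 [0.47148365 0.2597041  1.19714996] [ 0.45148085 -0.00672549  0.18397743]
0.043685861852664896 5.9667
[ 0.49123664 -0.18288862  0.26971075] 6.825
```

View pics/w3.png

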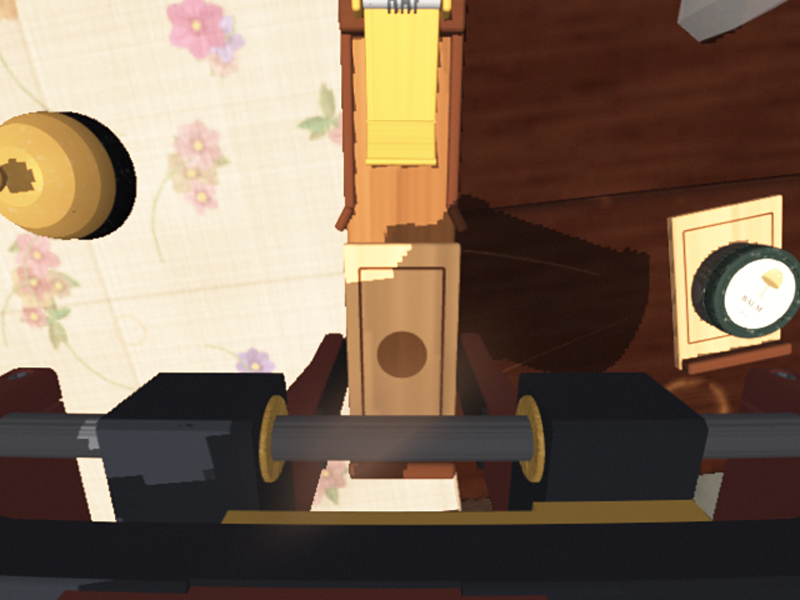

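View pics/s3.png

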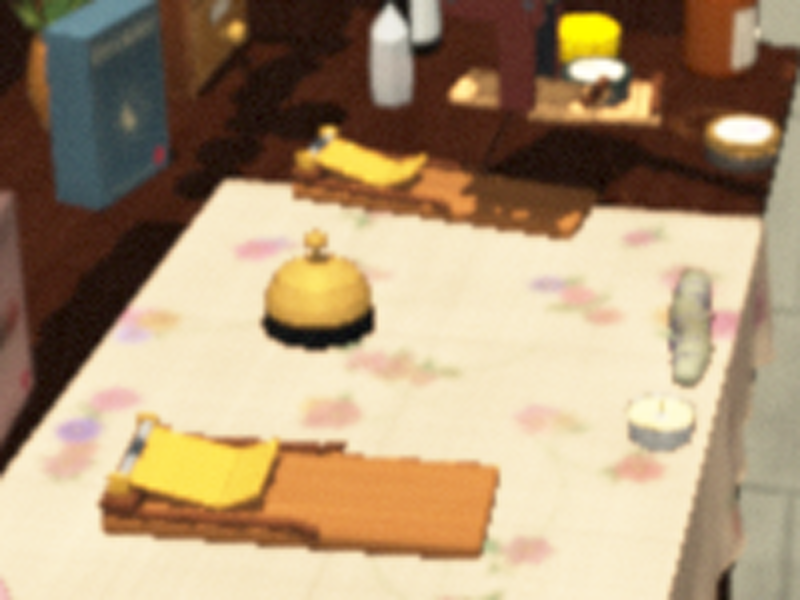

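The narrow card is held level and square, its front edge at row 243 over columns 345-460. Its mid column is 402, which matches the clip's mid column of 401.5, so it is lined up with the lane. I'll place it, then push with closed fingers.

```bash
python3 - <<'E'
from h import *
s=r.snapshot("wrist")
f=ray(s,[(345/1.25,243/1.25),(460/1.25,243/1.25)],.092)[:,:2]; m=f.mean(0); print("front mid",m, np.linalg.norm(f[0]-f[1]))
d=m-hp("n",0); a=np.radians(H["n"][1]); print("holder x,y of front",d@[np.cos(a),np.sin(a)],d@[-np.sin(a),np.cos(a)])
p=hp("n",-.066)
r.servo_line(pose(p,.215),speed=.12); r.servo_line(pose(p,.1963),speed=.05)
print(r.sense()["contact_force"],r.sense()["tcp_pos"])
r.let_go(); r.servo_line(pose(p,.24),speed=.15); 
r.grab(20)
r.servo_line(pose(hp("n",-.133),.24),speed=.2)
s=r.snapshot("wrist"); save(s,"w4",None,1.25); print(r.sense()["clock"],r.sense()["opening"])
E
```

```text
front mid [ 0.53889278 -0.18933964] 0.04260620321704163
holder x,y of front -0.018106974436463308 0.000652262793899782
[ 0.32779341  0.16986244 -0.35681942] [ 0.49113336 -0.18438555  0.1958573 ]
11.1583 0.0010184483475070285
```

View pics/w4.png

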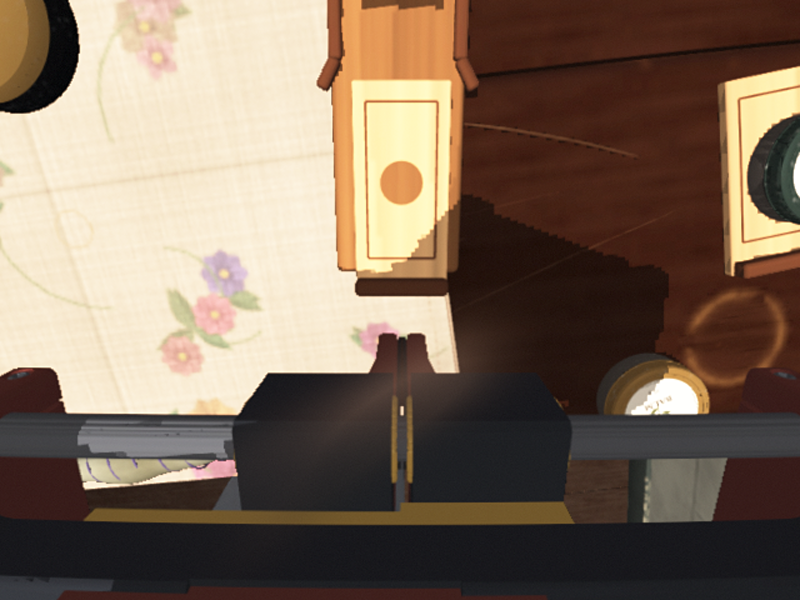

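The card lies flat on the deck and centred (columns 351-452 on a deck from 337 to 463), its bar at row 287. The closed fingers are behind it at (402,340). Now I'll push in steps and watch the force.

```bash
python3 - <<'E'
from h import *
r.servo_line(pose(hp("n",-.133),.198),speed=.12)
a=np.radians(-6.7); u=np.array([np.cos(a),np.sin(a)])
r.servo_line(pose(hp("n",-.075),.198),speed=.08)
f0=r.sense(); print("at -75",f0["contact_force"].round(2))
x=-.075
for x in list(np.arange(-.068,-.039,.007))+list(np.arange(-.038,-.0275,.002)):
    r.servo_line(pose(hp("n",x),.198),speed=.05); s=r.sense(); F=s["contact_force"]
    print(round(x,4),"along",round(-F[:2]@u,2),"F",F.round(1),round((s["tcp_pos"][:2]-hp("n",0))@u,4))
    if -F[:2]@u>20: print("stop");break
s=r.snapshot("wrist"); save(s,"w5",None,1.25); print(r.sense()["clock"])
E
```

```text
at -75 [-6.53  1.    5.64]
-0.068 along 4.36 F [-4.4  0.   4.2] -0.0678
-0.061 along 1.7 F [-1.7 -0.1  1.6] -0.0607
-0.054 along 2.94 F [-3.  -0.3  1.4] -0.0539
-0.047 along 1.48 F [-1.5 -0.1  2.3] -0.047
-0.04 along 2.38 F [-2.4  0.3  1.6] -0.04
-0.038 along 5.6 F [-5.6  0.8  2.5] -0.0382
-0.036 along 5.43 F [-5.4  0.8  2. ] -0.0361
-0.034 along 3.93 F [-4.  -0.4  2.4] -0.0341
-0.032 along 10.99 F [-10.8   2.5   6.9] -0.0328
-0.03 along 18.12 F [-17.9   3.3  11.7] -0.0319
-0.028 along 27.05 F [-26.7   4.5  17.8] -0.0309
stop
15.5417
```

View pics/w5.png

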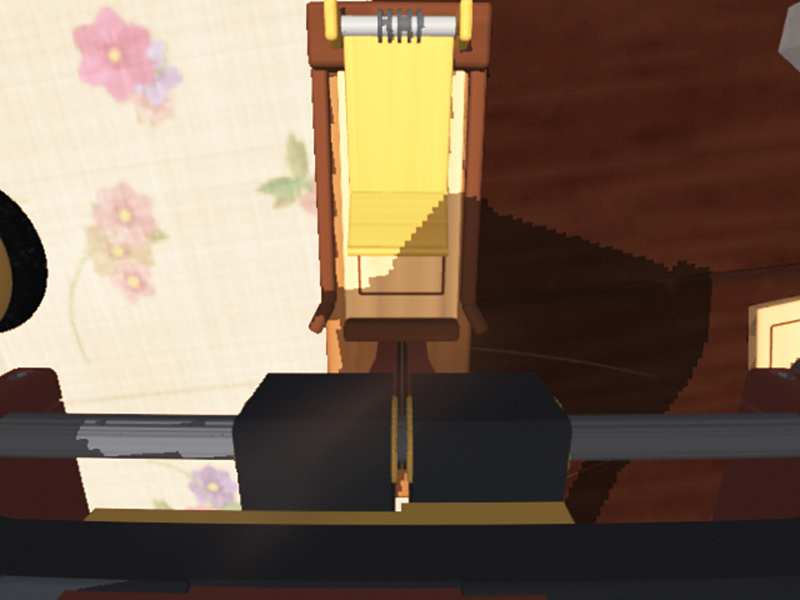

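The steep force rise at x = -31 mm is where the stop should be. The card's bar (row 328) is in the flares and the clip lies on the card. I'll back off, check, then take the tin.

```bash
python3 - <<'E'
from h import *
r.servo_line(pose(hp("n",-.065),.198),speed=.1)
r.servo_line(pose(hp("n",-.085),.32),speed=.2); r.let_go()
s=r.snapshot("wrist"); save(s,"w6",(200,0,460,260),2.3); 
import pickle; pickle.dump(s,open("w6.pkl","wb"));print(r.sense()["clock"],r.sense()["contact_force"])
E
```

```text
18.25 [-0.01687262 -0.13843227 -0.14983069]
```

View pics/w6.png

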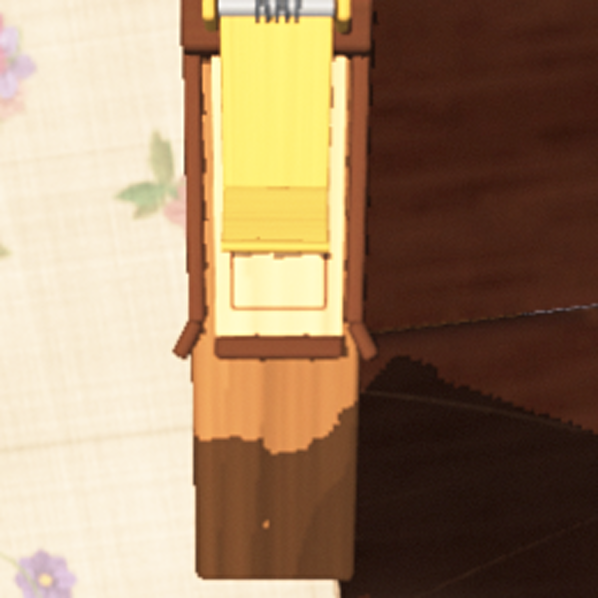

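The narrow card is home, with its far edge against the stop block (row 55) and its bar's rear edge level with the flare tips (row 355). Now the tin.

```bash
python3 - <<'E'
from h import *
t=np.array([.4803,-.3785]); o=[180,0,90]
r.reach(pose(t,.27),o); r.servo_line(pose(t,.191),speed=.1)
r.grab(10); print(r.sense()["opening"],r.sense()["contact_force"])
r.servo_line(pose(t,.26),speed=.12); print(r.sense()["opening"])
q=np.array([.555,-.285]); r.servo_line(pose(q,.26),speed=.2); r.servo_line(pose(q,.20),speed=.12); r.servo_line(pose(q,.1855),speed=.04)
print(r.sense()["contact_force"]); r.let_go(); r.servo_line(pose(q,.28),speed=.15)
r.reach([.41,-.33,.36],[180,0,0])
s=r.snapshot("wrist"); save(s,"w7",None,1.25); import pickle; pickle.dump(s,open("w7.pkl","wb")); print(r.sense()["clock"])
E
```

```text
0.08284818129087027 [-19.78173803  13.44603088  36.32122929]
0.006511182028473934
[ 0.9519829   0.39484826 -0.24607343]
27.325
```

View pics/w7.png

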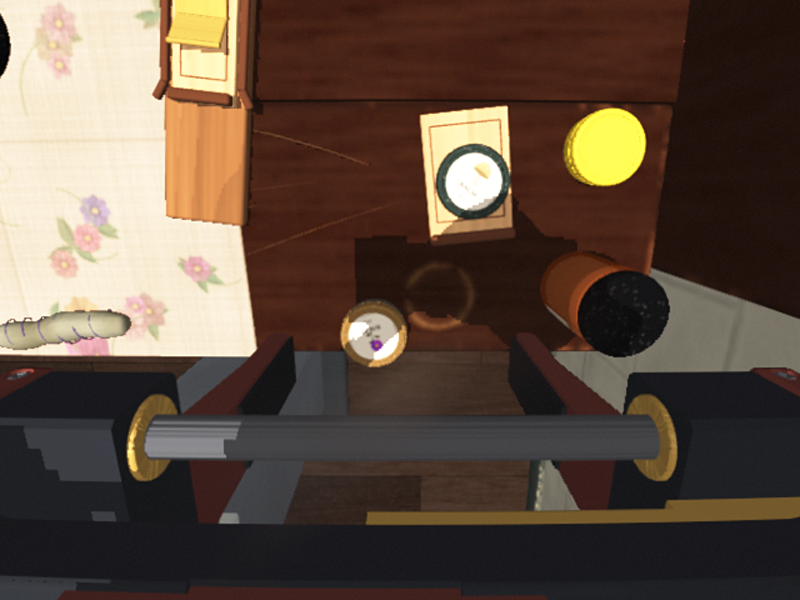

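The tin grasp failed. With the jaws along the card, the rear finger came down on the thumb bar (36 N up, opening stuck at 83 mm), and the tin is still on the card at (472,181). I'll re-measure and grip across the card instead, where the fingers clear it.

```bash
python3 - <<'E'
from h import *
import pickle; s=pickle.load(open("w7.pkl","rb")); save(s,"c7",(325,75,425,205),4.5)
E
```

```text
(no output)
```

View pics/c7.png

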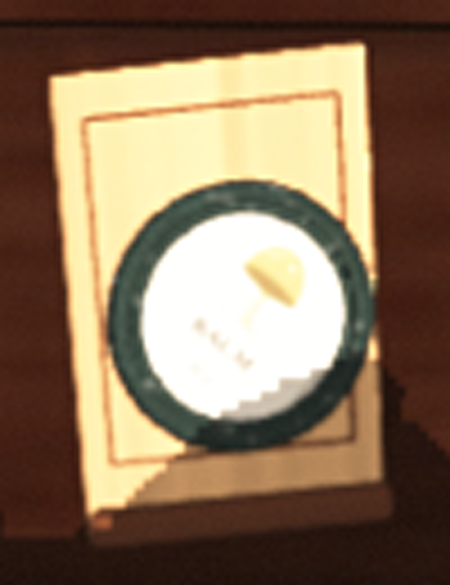

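```bash
python3 - <<'E'
from h import *
import pickle; s=pickle.load(open("w7.pkl","rb"))
A=lambda p,z: ray(s,[(325+x/4.5-.4,75+y/4.5-.4) for x,y in p],z)[:,:2]
f=A([(49,77),(365,44)],.006); b=A([(90,545),(392,518)],.015); t=A([(242,315)],.028)[0]
w=f[0]-f[1]; yaw=np.degrees(np.arctan2(w[1],w[0]))-90; v=f.mean(0)-b.mean(0)
print("tin",t, A([(108,315),(375,315)],.028)); print("card yaw",yaw,np.degrees(np.arctan2(v[1],v[0])),np.linalg.norm(w),np.linalg.norm(v), f.mean(0)-.048*v/np.linalg.norm(v), b.mean(0)+.048*v/np.linalg.norm(v))
print(proj(s,[[.555,-.285,.0]])*1.25)
E
```

```text
tin [ 0.48181993 -0.38082797] [[ 0.48175031 -0.35454172]
 [ 0.48192479 -0.40697949]]
card yaw 5.8450124222271 5.595657521740119 0.06414996533184009 0.09480345306437332 [ 0.48424384 -0.37995891] [ 0.48543469 -0.37984224]
[[339.42881024  77.77450654]]
```

```bash
python3 - <<'E'
from h import *
t=np.array([.482,-.381]); q=np.array([.555,-.288])
r.reach(pose(t,.27),[180,0,4]); r.servo_line(pose(t,.205),speed=.15);r.servo_line(pose(t,.191),speed=.08)
print(r.sense()["contact_force"]); r.grab(10); s=r.sense();print(s["opening"],s["contact_force"])
if not .045<s["opening"]<.06: raise SystemExit("no grip")
r.servo_line(pose(t,.26),speed=.12); print(r.sense()["opening"])
r.reach(pose(q,.26),[180,0,90]); r.servo_line(pose(q,.20),speed=.15); r.servo_line(pose(q,.1855),speed=.04)
print(r.sense()["contact_force"]); r.let_go(); r.servo_line(pose(q,.28),speed=.2)
r.reach([.42,-.33,.36],[180,0,0])
s=r.snapshot("wrist"); save(s,"w8",None,1.25); import pickle; pickle.dump(s,open("w8.pkl","wb")); print(r.sense()["clock"])
E
```

```text
[-0.52027611 -0.45251482 -0.59943416]
0.05301894146260452 [-0.04228834 -0.18224271  0.8623085 ]
0.05318691745569409
[ 0.53493686  0.5698814  -0.7382125 ]
35.0417
```

View pics/w8.png

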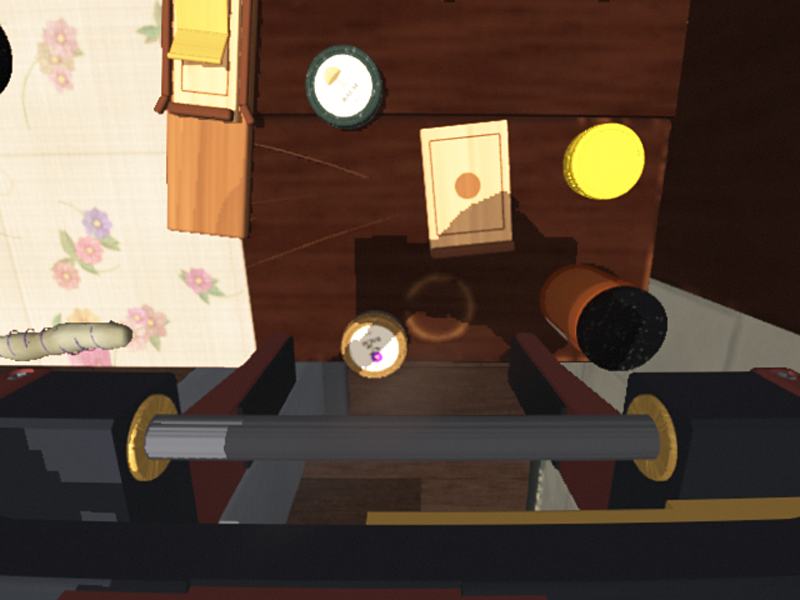

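The tin now stands upright at (344,85) and the wide card is bare, its centre spot at (467,186). Next I'll pick up the card.

```bash
python3 - <<'E'
from h import *
import pickle; s=pickle.load(open("w8.pkl","rb"))
p=ray(s,np.array([(420,131),(508,121),(467,186)])/1.25,.006)[:,:2]; w=p[0]-p[1]; yaw=np.degrees(np.arctan2(w[1],w[0]))-90
n=np.array([np.cos(np.radians(yaw)),np.sin(np.radians(yaw))]); print(np.linalg.norm(w),yaw,p[:2].mean(0)-.048*n,p[2])
c=np.array([.4845,-.380])
r.reach(pose(c,.26),[180,0,5.8]); r.servo_line(pose(c,.20),speed=.15); r.servo_line(pose(c,.184),speed=.08)
print(r.sense()["contact_force"]); r.grab(20); print(r.sense()["opening"])
r.servo_line(pose(c,.29),speed=.15); print(r.sense()["opening"],r.sense()["clock"])
r.reach(pose(hp("w",-.066),.29),[180,0,5.2])
s=r.snapshot("wrist"); save(s,"w9",None,1.25);pickle.dump(s,open("w9.pkl","wb")); print(r.sense()["tcp_pos"],r.sense()["clock"],r.sense()["opening"])
E
```

```text
0.06478220973113809 6.362351607400768 [ 0.48310132 -0.38132631] [ 0.48796725 -0.37982471]
[0.21974921 0.20941112 0.56792128]
0.06366197012566592
0.06358095775676365 37.8833
[0.47927953 0.18277919 0.2899566 ] 39.9583 0.06343318247393533
```

View pics/w9.png

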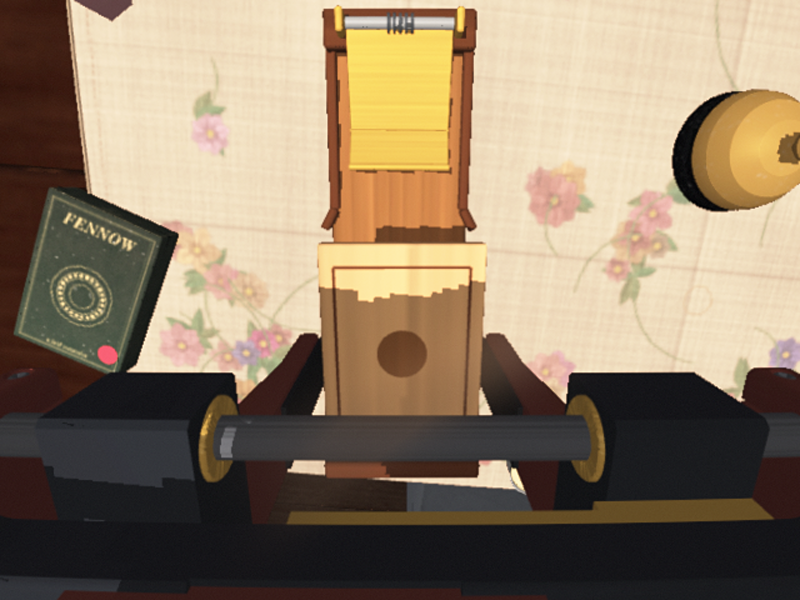

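The wide card is held square (columns 318-487, mid 402.5) and the lane is centred on column 400, so it is under 1 mm off. I'll place and push it.

```bash
python3 - <<'E'
from h import *
p=hp("w",-.066,.0007)
r.servo_line(pose(p,.215),speed=.15); r.servo_line(pose(p,.1963),speed=.05)
print(r.sense()["contact_force"])
r.let_go(); r.servo_line(pose(p,.24),speed=.2); r.grab(20)
r.servo_line(pose(hp("w",-.135),.24),speed=.2)
s=r.snapshot("wrist"); save(s,"w10",None,1.25); print(r.sense()["clock"],r.sense()["opening"])
E
```

```text
[-0.23233904 -0.6839     -0.97885374]
43.9667 0.0004194980327614574
```

View pics/w10.png

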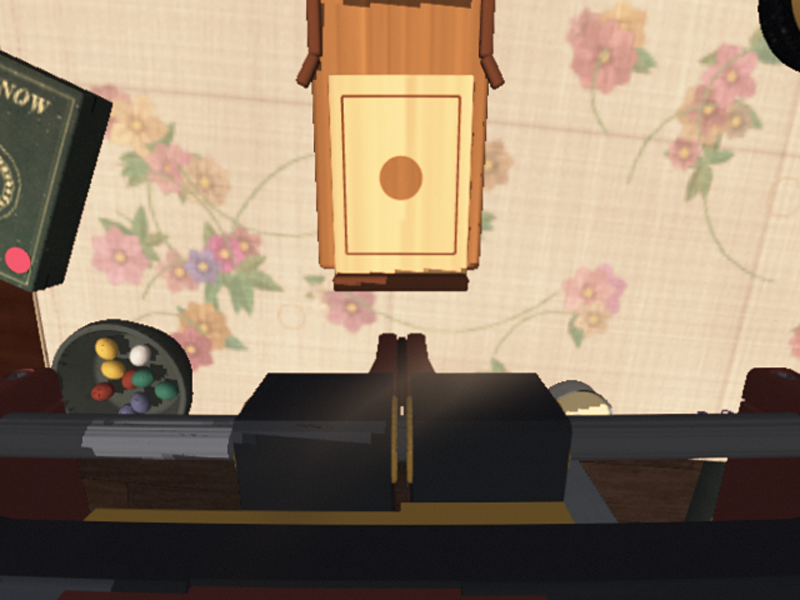

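The card is flat, centred between the flares, and its front edge is in the mouth. Now the push.

```bash
python3 - <<'E'
from h import *
k="w"
r.servo_line(pose(hp(k,-.135),.198),speed=.15)
a=np.radians(H[k][1]); u=np.array([np.cos(a),np.sin(a)])
r.servo_line(pose(hp(k,-.075),.198),speed=.09)
for x in list(np.arange(-.068,-.039,.007))+list(np.arange(-.038,-.0235,.002)):
    r.servo_line(pose(hp(k,x),.198),speed=.05); s=r.sense(); F=s["contact_force"]
    print(round(x,4),"along",round(-F[:2]@u,2),"F",F.round(1),round((s["tcp_pos"][:2]-hp(k,0))@u,4))
    if -F[:2]@u>24: print("stop");break
r.servo_line(pose(hp(k,-.065),.198),speed=.1)
r.servo_line(pose(hp(k,-.085),.32),speed=.2)
s=r.snapshot("wrist"); save(s,"w11",(170,0,470,260),2.3); print(r.sense()["clock"])
E
```

```text
-0.068 along 4.34 F [-4.4  0.2  2. ] -0.0677
-0.061 along 0.63 F [-0.7  0.4  0.5] -0.0608
-0.054 along 1.93 F [-2.   0.2  0.7] -0.0539
-0.047 along 2.45 F [-2.4 -0.5  1.1] -0.047
-0.04 along 1.85 F [-1.9  0.   1.1] -0.04
-0.038 along 4.07 F [-4.  -0.8  1.5] -0.0382
-0.036 along 4.72 F [-4.6 -1.6  2.8] -0.0361
-0.034 along 5.48 F [-5.5 -0.2  2.6] -0.0341
-0.032 along 13.68 F [-13.7  -0.9   7.9] -0.0332
-0.03 along 21.43 F [-21.2  -3.2  13.1] -0.0323
-0.028 along 29.79 F [-29.6  -3.7  18.9] -0.0314
stop
49.5083
```

View pics/w11.png

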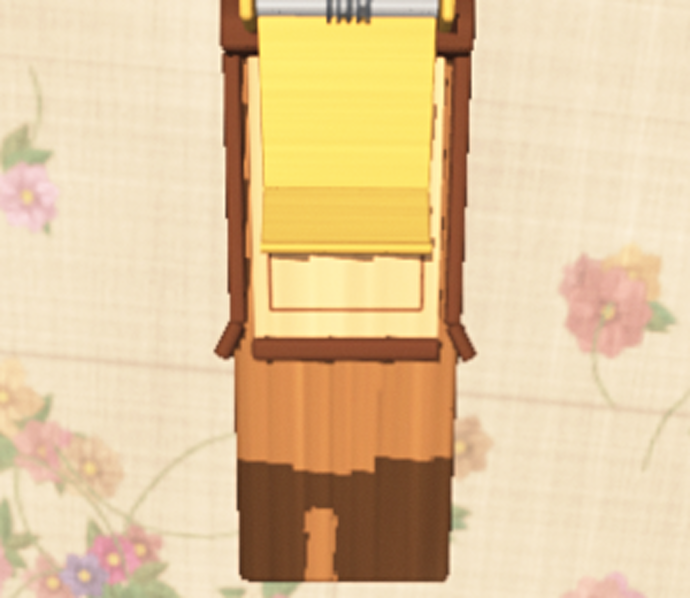

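The wide card looks home: far edge at the stop (row 57), bar level with the flare tips (row 350). I'll do one last check of everything from the other cameras before handing in.

```bash
python3 - <<'E'
from h import *
s=r.snapshot("wrist")
# bar rear top edge of wide card, expect holder x=-21
for n,pts,z in [("bar rear top",[(253,357),(440,357)],.027),("bar front top",[(253,340),(440,340)],.027)]:
    p=ray(s,[(170+x/2.3-.4,y/2.3-.4) for x,y in pts],z)[:,:2]; a=np.radians(5.2); d=p-hp("w",0)
    print(n,(d@[np.cos(a),np.sin(a)]).round(4),(d@[-np.sin(a),np.cos(a)]).round(4))
r.reach([.36,.0,.40],[180,0,0])
s=r.snapshot("top"); save(s,"t12",(130,170,530,320),2); s=r.snapshot("scene"); save(s,"s12",(200,180,400,330),4)
print(r.sense()["clock"],r.sense()["contact_force"])
E
```

```text
bar rear top [-0.022  -0.0221] [ 0.031  -0.0319]
bar front top [-0.0165 -0.0165] [ 0.0308 -0.0317]
50.55 [-0.49393635 -0.80252514  0.48134302]
```

View pics/t12.png

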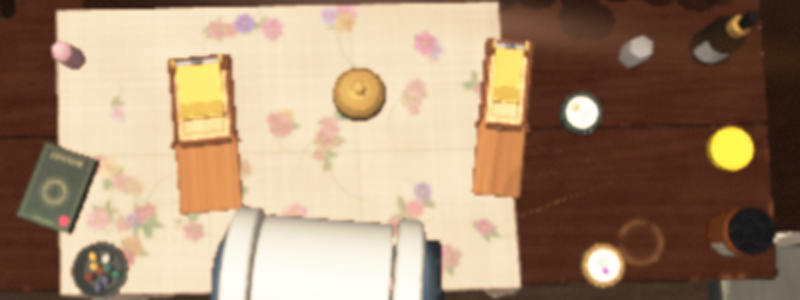

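View pics/s12.png

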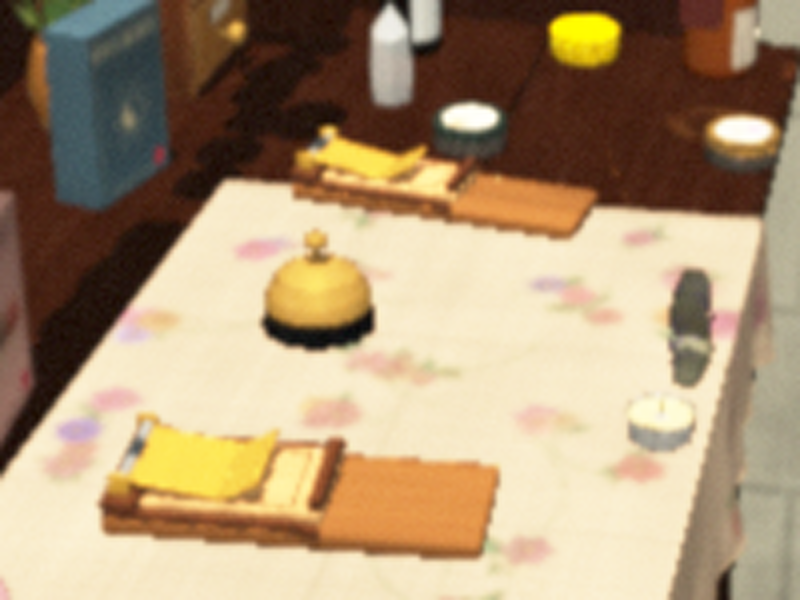

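Both cards lie flat under their clips, the tin stands upright on the dresser, and the bystanders haven't moved. Handing in.

```bash
python3 -c "
from station import r
print(r.hand_in(), r.sense()['clock'])"
```

```text
the job is handed in; nothing more can be done
the job is handed in; nothing more can be done
```

Both cards are in their own holders, plain end first, and the salve tin stands upright on the dresser at about (0.555, -0.288). I handed the job in shortly after 50.6 s on the robot clock (limit 72 s); it reports no verdict.

**Cards:** I set each card on its open deck and pushed it by the thumb bar with closed fingers. On both, the force rose steeply where the stop should be, to 27 N for the narrow card and 30 N for the wide one.
- **Wide card:** its bar's rear edge measured 22 mm behind the holder origin. It should be 21 mm, which is within the 2 mm calibration. It was about 0.5 mm off the lane's centre line.
- **Narrow card:** I checked this by eye and by the push force only. Its far edge is at the stop and its bar is level with the ends of the flared rails.

**What went wrong:** my first grasp of the tin failed. I had the jaws along the card, so the rear finger came down on the wide card's thumb bar with about 36 N upward, close to a limit. The card and tin shifted by a few millimetres. I measured again, gripped across the card, and it worked.

**Last checks:** the final pictures show both clips resting on their cards, the tin upright and the visible bystanders unmoved. In the top view the arm hid the spare tin and the herb bundle, but the scene camera showed both in place. That camera's crop left out the card-deck box, the dish and the pink crystal, so I saw those only in the top view. I could not read the clip angles directly.

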